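# Nudge the petri dish into the empty recess of the imaging holder

## Robot

A 6-joint arm with a two-finger parallel gripper is mounted at the origin on a cart in front of the work surface, level with it; the furniture and walls round the work are solid. World frame = base frame: x ahead of the robot, y to its left, z up, the work surface at z = 0. Lengths are in m, angles in rad, forces in N, time in s.
With the tool pointing down it reaches from about 0.35 to 0.925 m from the base axis. Payload 6.4 kg.
Tool frame: the origin (TCP) lies between the finger pads; the fingertips stand 22 mm ahead of it and the grasp point (between the pads) lies 3 mm ahead of it; z points along the fingers, y is the line along which they close (so a half turn about z gives the same grasp; the last joint's range is limited). The gripper opens to 85 mm and grips with 20 to 120 N. Pads are 22 mm wide; open, the fingers measure 114 mm over their backs; the gripper's body (76 mm by 85 mm) begins 54 mm behind the grasp point. The pads swing forward as they close: fully open they stand 13 mm farther back than shut.
Start: joints at [-1.277, 0.245, 1.558, -0, 1.339, -0.174], TCP at [0.293, -0.58, 0.253] pointing down, gripper open.
Joint ranges: [-3.13, 3.13], [-1.02, 2.26], [0.13, 2.54], [-0.95, 4.09], [0.21, 2.88], [-2.74, 2.74]. Speed limits (rad/s): [2.57, 2.57, 3.14, 3.14, 3.14, 3.14].

## Interface

Orientations are given as a unit quaternion [w, x, y, z].
In Python, from bench import r gives the robot as it stands.
- The arm moves only by the shell command python3 inch.py 'ROWS'. ROWS is a JSON object with one list for each field, all of the same length, 1 to 5, a row being the entries at one place: x, y, z (the shift in m), ax, ay, az (a rotation vector in rad), aperture (the finger opening in m); each row shifts and turns the commanded pose from where the row before left it, along the tool's axes as they then stand; what a row does not reach is not made up. A row lasts 1/12 s, in which the tool goes at most 0.0417 m and 0.125 rad, less where a joint would pass 70% of its speed; a pose out of reach is approached as far as the arm can. The fingers move at their own pace and stop on an object; the grip force is fixed at half the most. Time passes only in rows, so rows that do not move let the fingers close. It prints the time, the measured TCP pose, the force, the opening and the grip force at its end. Input that does not fit is refused with a message, and nothing moves.
- r.get_obs(): the state, without advancing time (a new reading comes with each control period).
- r.capture(name): name is "scene" or "top"; returns the picture (400x640x3 uint8, blue, green, red); there is no depth.
- r.camera_model(name): a dict with "intrinsics" (3x3 intrinsics, pixels), "world_from_camera" (4x4, takes a point from camera to world coordinates). Camera axes: x right, y up, looking along -z (the intrinsics and any distortion apply to the point x, -y, -z); pixel columns grow to the right and rows downward; lengths in m; the calibration is good to about 2 mm. A picture is of the moment at which its call begins. camera_model takes no time and is no camera call.
- r.job_done(): hands the job in; it is judged then, once.
The state is a dict: "time_s": time; "joint_pos": joint angles; "joint_vel": joint speeds; "joint_efforts": joint torques, N m; "tool_pos": TCP position; "tool_rot": TCP orientation; "ft_force": force on the tool from outside, world axes, zero at the start; "moment": the same for the moment, N m; "gripper_width": finger opening in m; "gripper_force": force on a finger pad.
Only numpy, scipy, OpenCV 4.12 (cv2) and the standard library are available. Lean on these libraries where they do the work, as an engineer would, in place of code of your own. Each camera call takes 0.05 s, during which the arm holds its last target. There are 200 camera calls.

## Task

Without gripping or lifting it, push the loose petri dish with the fingertips along the top of the blue dish holder until it drops into the empty recess with the green liner and lies flat on the bottom. Then take the fingers off it and press lightly down on the middle of its lid with the fingertips to make sure it is fully home. Leave the dish already in the other recess, the white timer and the red marker where they are, and finish clear of everything.

Things in the scene. Friction and masses are not known exactly. Their poses are not given: they have to be found in the camera images.
- dish: the loose closed petri dish, pale cream, a disc 92 mm across and 15 mm high, about 22 g; at the start it stands on the flat top of the holder between the two recesses. Origin: centre of its underside, z up. It slides easily, and tips into a recess once its middle is over the edge; then it must be pushed on until its trailing edge drops too
- holder: fixed blue dish holder, a flat block 116 mm (its x) by 330 mm (its y), its flat top 22 mm above the worktop, no rim or fence. Origin: centre of its underside. Two flat-bottomed round recesses, 98 mm across and 13 mm deep, are centred on its y axis 105 mm either side of the middle; a seated dish stands 2 mm proud of the top, its underside 9 mm above the worktop
- liner: the thin green disc (92 mm across, with a white centre spot) on the bottom of the empty recess, either the left or the right one. Origin: centre of the recess, at its bottom
- seated_dish: a second petri dish of the same kind (92 x 15 mm) that already lies in the other recess; leave it. Origin: centre of its underside
- timer: a small white bench timer with a display and coloured buttons on the worktop to the right of the holder, 59 x 68 x 24 mm; leave it. Origin: centre of its underside
- marker: a red and black marker pen lying on the worktop to the left of the holder, 10 x 128 x 12 mm, long along its y; leave it. Origin: centre of its underside

How it is judged:
On the way, in this order (a step that is already met when the one before it is completed fails the run):
1. the loose dish lies flat in the empty recess and the fingers are off it (horizontal distance between dish and liner below 0.007 m and z of dish in the frame of holder below 0.0115 m and angle between dish's own z axis and vertical below 0.04 rad and linear speed of dish below 0.02 m/s and contact force between the fingers and dish below 0.1 N), for 0.2 s.
2. the fingertips press down on the middle of the seated dish's lid (horizontal distance between dish and liner below 0.007 m and z of dish in the frame of holder below 0.0115 m and angle between dish's own z axis and vertical below 0.04 rad and contact force between the fingers and dish above 1.5 N and horizontal distance between the grasp point and dish below 0.035 m), for 0.1 s.
At the end, for the whole second after the job is handed in: the dish lies at rest and flat (within 0.04 rad) on the bottom of the recess with the green liner, its centre within 7 mm of the recess's and its underside within 2.5 mm of the bottom; the other dish has moved less than 10 mm, the timer and marker less than 20 mm (horizontal distance between dish and liner below 0.007 m and z of dish in the frame of holder below 0.0115 m and angle between dish's own z axis and vertical below 0.04 rad and linear speed of dish below 0.02 m/s and distance of seated_dish from where it was at the start of the episode below 0.01 m and distance of each of timer, marker from where it was at the start of the episode below 0.02 m); the robot touches nothing.
It fails at once if the dish is lifted or carried: its underside rises more than 15 mm above the holder's top (z of dish in the frame of holder above 0.037 m).
It fails at once if the dish is shoved with more than 50 N, which would crack it (contact force between the fingers and dish above 50 N).
It fails at once if the dish in the other recess, the timer or the marker is disturbed (moved more than 10, 20, 20 mm) (distance of seated_dish from where it was at the start of the episode above 0.01 m or distance of any of timer, marker from where it was at the start of the episode above 0.02 m).
It also fails if it takes over 48 s, if anything falls off the work surface, if the arm or the gripper's body presses on something with over 40 N, if the wrist force passes 120 N, or if a joint passes its speed limit or range.

## Working session

There is one attempt and no reset: what is moved stays moved. The work goes in short steps, Python scripts to look and compute and a shell command to move; the robot and the scene stay as the last step left them, time stands still between calls to the robot, and variables do not carry over. Pictures are saved under pics/ and viewed, at most 10 in all, crops included, and the job is handed in when it is done.

```bash
ls; mkdir -p pics
python3 - <<'E'
from bench import r
import cv2
for n in("scene","top"):
    cv2.imwrite(f"pics/{n}0.png",r.capture(n)); m=r.camera_model(n); print(n,m)
o=r.get_obs();print(o)
E
```

```text
bench.py
inch.py
pics
scene {'intrinsics': array([[401.8299244 ,   0.        , 318.61910747],
       [  0.        , 401.8299244 , 210.84224199],
       [  0.        ,   0.        ,   1.        ]]), 'world_from_camera': array([[-0.8379371 ,  0.38094636, -0.3908213 ,  0.07694616],
       [-0.54576031, -0.5883691 ,  0.5966301 ,  0.51087178],
       [-0.00266311,  0.71323325,  0.70092171,  0.74401575],
       [ 0.        ,  0.        ,  0.        ,  1.        ]])}
top {'intrinsics': array([[435.44242347,   0.        , 326.62678733],
       [  0.        , 435.44242347, 197.46007188],
       [  0.        ,   0.        ,   1.        ]]), 'world_from_camera': array([[-0.02489597,  0.99723563, -0.07000919,  0.40311568],
       [-0.99966304, -0.02534891, -0.00558861, -0.08120756],
       [-0.00734782,  0.06984646,  0.99753069,  1.12960959],
       [ 0.        ,  0.        ,  0.        ,  1.        ]])}
{'time_s': 0.1, 'joint_pos': array([-1.27706280e+00,  2.45742951e-01,  1.55889888e+00,  3.60842479e-05,
        1.33872266e+00, -1.74100512e-01]), 'joint_vel': array([-0.00150915, -0.0018814 , -0.00233076, -0.00031516, -0.00020657,
       -0.00040463]), 'joint_efforts': array([-6.45410855e-04, -4.30672216e+01, -3.27128041e+01, -1.72758923e-04,
        2.85088936e-03,  2.43150942e-05]), 'tool_pos': array([ 0.29299465, -0.5796935 ,  0.25228767]), 'tool_rot': array([-8.85383654e-04,  9.72766519e-01,  2.31785493e-01, -3.54376012e-05]), 'ft_force': array([-0.03755061, -0.50467966,  0.37188644]), 'moment': array([ 0.00751706, -0.01734016, -0.04009559]), 'gripper_force': 0.0, 'gripper_width': 0.0856000689990365}
```

View pics/top0.png

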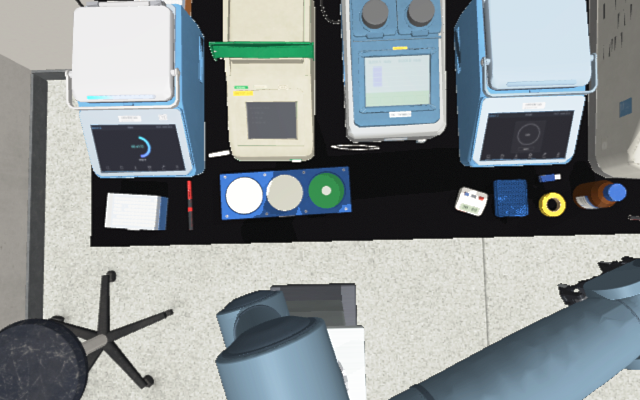

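View pics/scene0.png

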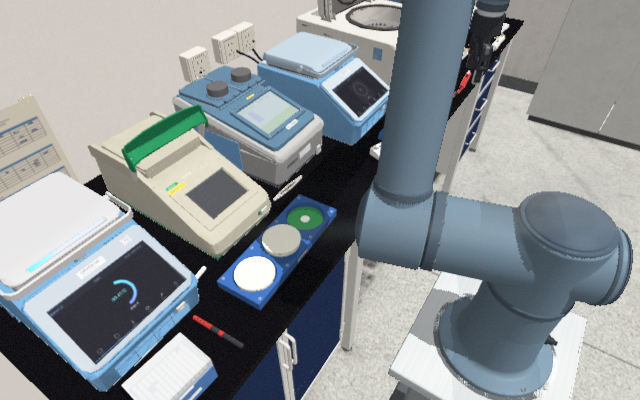

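The top view shows the seated dish at (244,194), the loose dish at (284,193) and the green liner at (326,190), so the push goes towards −y. I'll enlarge both views next.

Run:
```python
import cv2
a=cv2.imread("pics/top0.png")[155:230,210:360]; cv2.imwrite("pics/topc.png",cv2.resize(a,None,fx=5,fy=5,interpolation=cv2.INTER_CUBIC))
a=cv2.imread("pics/scene0.png")[190:310,210:350]; cv2.imwrite("pics/scenec.png",cv2.resize(a,None,fx=5,fy=5,interpolation=cv2.INTER_CUBIC))
```

```text
(no output)
```

View pics/topc.png

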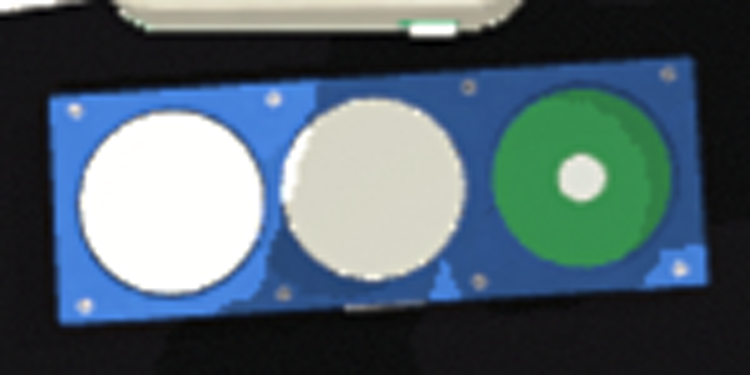

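View pics/scenec.png

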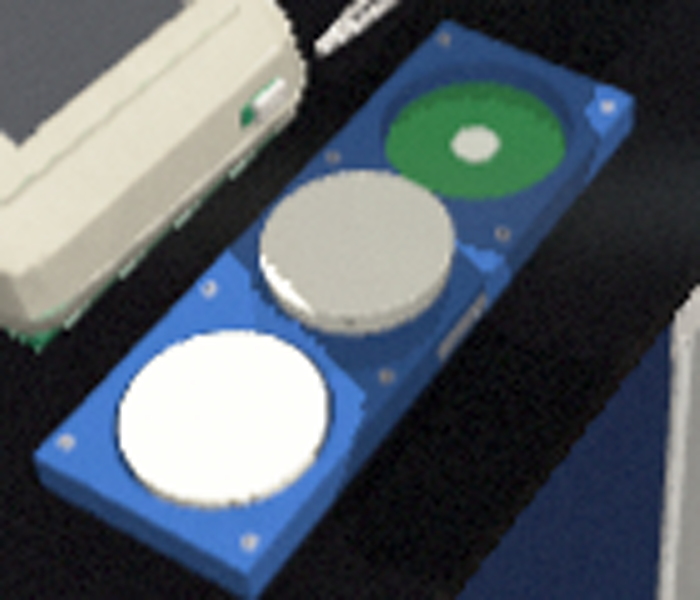

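The top crop shows the loose lid centre at (374,189), the seated lid at (171,203) and the spot at (582,177). Its holder corners are (50,96), (693,58), (709,284) and (60,324). In the scene crop the lid is at (357,246), the seated lid at (223,417) and the spot at (475,144), with corners (38,458), (447,22), (633,100) and (250,578).

```bash
cat > h.py <<'E'
import numpy as np
from bench import r
def ray(n,p):
    m=r.camera_model(n);K=m["intrinsics"];T=m["world_from_camera"]
    d=np.linalg.solve(K,[p[0],p[1],1]);d=T[:3,:3]@(d*[1,-1,-1]);return T[:3,3],d/np.linalg.norm(d)
def tri(a,b):
    A=0;B=0
    for o,d in(a,b):
        P=np.eye(3)-np.outer(d,d);A=A+P;B=B+P@o
    X=np.linalg.solve(A,B);return X,[np.linalg.norm(np.cross(X-o,d)) for o,d in(a,b)]
def plane(n,p,z):
    o,d=ray(n,p);return o+d*(z-o[2])/d[2]
E
python3 - <<'E'
from h import *
f=lambda p,o:(np.array(p)-2)/5+o
t=lambda p:f(p,[210,155]); s=lambda p:f(p,[210,190])
D=dict(loose=((374,189),(357,246),.037),seated=((171,203),(223,417),.024),spot=((582,177),(475,144),.009),
 cFL=((50,96),(38,458),.022),cFR=((693,58),(447,22),.022),cNR=((709,284),(633,100),.022),cNL=((60,324),(250,578),.022))
for k,(a,b,z) in D.items():
    X,e=tri(ray("top",t(a)),ray("scene",s(b)))
    print(k,X.round(4),np.round(e,4),plane("top",t(a),z).round(4),plane("scene",s(b),z).round(4))
E
```

```text
loose [0.4963 0.0318 0.0322] [0.0007 0.0007] [0.4953 0.0309 0.037 ] [0.4942 0.0354 0.037 ]
seated [0.4927 0.1372 0.0199] [0.0007 0.0007] [0.4919 0.136  0.024 ] [0.491  0.1396 0.024 ]
spot [ 0.5019 -0.0734  0.0078] [0.0007 0.0007] [ 0.5011 -0.0738  0.009 ] [ 0.5018 -0.0721  0.009 ]
cFL [0.5485 0.1983 0.0185] [0.0007 0.0007] [0.5486 0.1979 0.022 ] [0.5456 0.1995 0.022 ]
cFR [ 0.5605 -0.1322  0.0187] [0.0004 0.0004] [ 0.5597 -0.1323  0.022 ] [ 0.5588 -0.1291  0.022 ]
cNR [ 0.4451 -0.1366  0.0176] [0.0014 0.0014] [ 0.4437 -0.1371  0.022 ] [ 0.4441 -0.1321  0.022 ]
cNL [0.4318 0.1946 0.0183] [0. 0.] [0.4317 0.1937 0.022 ] [0.43   0.1962 0.022 ]
```

```bash
cat >> h.py <<'E'
from scipy.spatial.transform import Rotation as Ro
C=np.array([.4952,.0322]);AX=np.array([-.0348,.9994])  # holder centre, its axis (+ toward seated dish)
def need(s,z,lat=0):
    "tool-frame move to axis station s (m from holder centre), TCP height z; and rz to align tool x with AX"
    o=r.get_obs();q=o["tool_rot"];R=Ro.from_quat([q[1],q[2],q[3],q[0]]);M=R.as_matrix()
    p=np.r_[C+AX*s+lat*np.array([AX[1],-AX[0]]),z]
    X=np.r_[AX,0];Y=np.r_[AX[1],-AX[0],0];G=np.c_[X,Y,[0,0,-1]]
    print("move",(M.T@(p-o["tool_pos"])).round(4),"rot",(R.inv()*Ro.from_matrix(G)).as_rotvec().round(4),"pos",o["tool_pos"].round(4),"F",o["ft_force"].round(2),"w",round(o["gripper_width"],4),"t",o["time_s"])
E
python3 -c "
from h import *
need(.115,.15)"
python3 inch.py '{"x":[0,0,0,0,0],"y":[0,0,0,0,0],"z":[0,0,0,0,0],"ax":[0,0,0,0,0],"ay":[0,0,0,0,0],"az":[-0.114,-0.114,-0.114,-0.114,-0.114],"aperture":[0.045,0.045,0.045,0.045,0.045]}'
python3 inch.py '{"x":[0,0,0,0,0],"y":[0,0,0,0,0],"z":[0,0,0,0,0],"ax":[0,0,0,0,0],"ay":[0,0,0,0,0],"az":[-0.114,-0.114,-0.114,-0.114,-0.114],"aperture":[0.045,0.045,0.045,0.045,0.045]}'
python3 -c "
from h import *
need(.115,.15)"
```

```text
move [ 0.5046 -0.5592  0.1034] rot [-0.0014 -0.0013 -1.1378] pos [ 0.293  -0.5797  0.2523] F [-0.04 -0.5   0.37] w 0.0856 t 0.1
time_s: 0.52
tool_pos: [0.293, -0.5799, 0.2526]
tool_rot: [-0.001, 0.867, 0.498, 0.0]
ft_force: [-0.0, 0.3, 0.1]
gripper_width: 0.0452
gripper_force: 0.0
time_s: 0.93
tool_pos: [0.293, -0.5799, 0.2526]
tool_rot: [-0.001, 0.692, 0.722, 0.0]
ft_force: [-0.3, -0.2, -0.3]
gripper_width: 0.0452
gripper_force: 0.0
move [0.7178 0.229  0.1034] rot [-0.0003 -0.0012  0.0078] pos [ 0.293  -0.5799  0.2526] F [-0.33 -0.22 -0.3 ] w 0.0452 t 0.9333
```

```bash
python3 inch.py '{"x":[0.036,0.036,0.036,0.036,0.036],"y":[0.012,0.012,0.012,0.012,0.012],"z":[0,0,0,0,0],"ax":[0,0,0,0,0],"ay":[0,0,0,0,0],"az":[0.008,0,0,0,0],"aperture":[0.045,0.045,0.045,0.045,0.045]}' >/dev/null
python3 inch.py '{"x":[0.036,0.036,0.036,0.036,0.036],"y":[0.012,0.012,0.012,0.012,0.012],"z":[0,0,0,0,0],"ax":[0,0,0,0,0],"ay":[0,0,0,0,0],"az":[0,0,0,0,0],"aperture":[0.045,0.045,0.045,0.045,0.045]}' >/dev/null
python3 inch.py '{"x":[0.036,0.036,0.036,0.036,0.036],"y":[0.012,0.012,0.012,0.012,0.012],"z":[0,0,0,0,0],"ax":[0,0,0,0,0],"ay":[0,0,0,0,0],"az":[0,0,0,0,0],"aperture":[0.045,0.045,0.045,0.045,0.045]}'
python3 -c "
from h import *
need(.085,.10)"
```

```text
time_s: 2.18
tool_pos: [0.457, -0.0331, 0.2531]
tool_rot: [0.0, 0.697, 0.717, -0.0]
ft_force: [-0.5, 0.1, 0.1]
gripper_width: 0.0453
gripper_force: 0.0
move [0.1492 0.0396 0.1531] rot [-0.      0.     -0.0059] pos [ 0.457  -0.0331  0.2531] F [-0.49  0.09  0.15] w 0.0453 t 2.1833
```

```bash
python3 inch.py '{"x":[0.03,0.03,0.03,0.03,0.03],"y":[0.008,0.008,0.008,0.008,0.008],"z":[0,0,0,0,0],"ax":[0,0,0,0,0],"ay":[0,0,0,0,0],"az":[-0.006,0,0,0,0],"aperture":[0.045,0.045,0.045,0.045,0.045]}' >/dev/null
python3 inch.py '{"x":[0,0,0,0,0],"y":[0,0,0,0,0],"z":[0.04,0.04,0.04,0.025,0],"ax":[0,0,0,0,0],"ay":[0,0,0,0,0],"az":[0,0,0,0,0],"aperture":[0.045,0.045,0.045,0.045,0.045]}'
python3 - <<'E'
from h import *
import cv2
need(.085,.055)
a=r.capture("top")[135:235,200:350];b=r.capture("scene")[160:310,205:345]
b=cv2.resize(b,None,fx=3,fy=3,interpolation=2);a=cv2.resize(a,None,fx=2.5,fy=2.5,interpolation=2)
im=np.zeros((450,800,3),np.uint8);im[:450,:420]=b;im[:250,425:800]=a
cv2.imwrite("pics/c1.png",im)
E
```

```text
time_s: 3.02
tool_pos: [0.4869, 0.1162, 0.1019]
tool_rot: [-0.005, 0.695, 0.719, -0.005]
ft_force: [-1.0, 0.2, -0.3]
gripper_width: 0.0453
gripper_force: 0.0
move [0.0007 0.006  0.0469] rot [-0.0131 -0.0003  0.0004] pos [0.4869 0.1162 0.1019] F [-0.97  0.24 -0.34] w 0.0453 t 3.0167
```

View pics/c1.png

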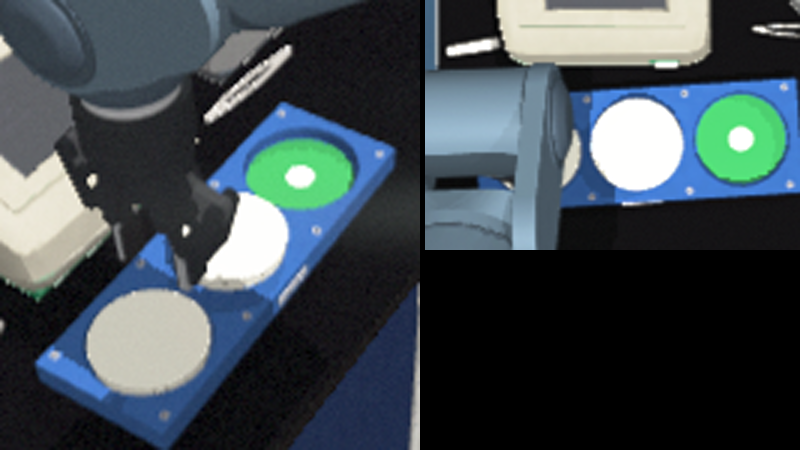

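```bash
python3 inch.py '{"x":[0,0],"y":[0,0],"z":[0,0],"ax":[0,0],"ay":[0,0],"az":[0,0],"aperture":[0.045,0.045]}'
python3 - <<'E'
from h import *
import cv2
need(.085,.055)
o,d=ray("scene",(267.3,255.7))
for z in(.07,.075,.08,.085,.09): print((o+d*(z-o[2])/d[2]).round(4))
b=r.capture("scene")[180:290,220:300]
cv2.imwrite("pics/c2.png",cv2.resize(b,None,fx=5,fy=5,interpolation=2))
E
```

```text
time_s: 3.28
tool_pos: [0.4939, 0.1161, 0.1109]
tool_rot: [0.002, 0.695, 0.719, 0.002]
ft_force: [0.2, 0.8, 0.2]
gripper_width: 0.0447
gripper_force: 0.0
move [ 0.0011 -0.0019  0.0559] rot [0.0049 0.0001 0.0001] pos [0.4939 0.1161 0.1109] F [0.24 0.82 0.18] w 0.0447 t 3.2833
[0.4703 0.1124 0.07  ]
[0.4674 0.1154 0.075 ]
[0.4645 0.1183 0.08  ]
[0.4615 0.1213 0.085 ]
[0.4586 0.1242 0.09  ]
```

View pics/c2.png

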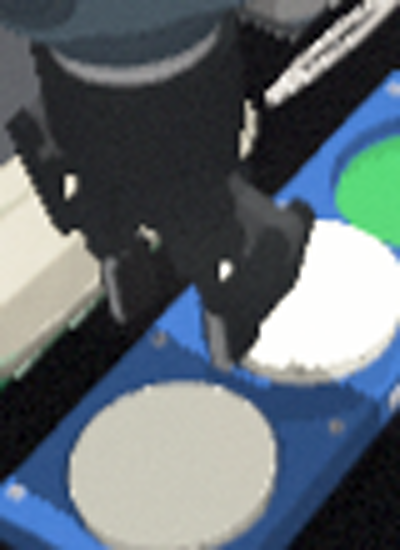

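Run:
```python
from h import *
for p in((265,253),(262.5,251.5),(266.5,253.5),(244.4,244)):
    o,d=ray("scene",p); print(p,(o+d*(.127-o[1])/d[1]).round(4))
need(.085,.055)
```

```text
(265, 253) [0.4613 0.127  0.0999]
(262.5, 251.5) [0.4678 0.127  0.1004]
(266.5, 253.5) [0.4572 0.127  0.1009]
(244.4, 244) [0.5182 0.127  0.0924]
move [ 0.0011 -0.0017  0.0558] rot [0.0047 0.0001 0.0001] pos [0.4937 0.1161 0.1108] F [0.06 0.41 0.56] w 0.045 t 3.3333
```

```bash
python3 inch.py '{"x":[0,0,0,0,0],"y":[0,0,0,0,0],"z":[0.014,0.014,0.014,0.012,0.006],"ax":[0.002,0.002,0,0,0],"ay":[0,0,0,0,0],"az":[0,0,0,0,0],"aperture":[0.045,0.045,0.045,0.045,0.045]}'
python3 inch.py '{"x":[0,0,0],"y":[0,0,0],"z":[0,0,0],"ax":[0,0,0],"ay":[0,0,0],"az":[0,0,0],"aperture":[0.045,0.045,0.045]}'
python3 - <<'E'
from h import *
import cv2
need(.055,.045)
b=r.capture("scene")[180:290,220:300]
cv2.imwrite("pics/c3.png",cv2.resize(b,None,fx=5,fy=5,interpolation=2))
E
```

```text
time_s: 3.75
tool_pos: [0.4918, 0.1161, 0.0479]
tool_rot: [-0.001, 0.695, 0.719, -0.001]
ft_force: [-1.4, 0.7, 0.5]
gripper_width: 0.0451
gripper_force: 0.0
time_s: 4.0
tool_pos: [0.4926, 0.1162, 0.0492]
tool_rot: [-0.001, 0.695, 0.719, -0.001]
ft_force: [0.5, -0.2, 0.0]
gripper_width: 0.0447
gripper_force: 0.0
move [-0.029  -0.0004  0.0042] rot [-0.0023  0.      0.0002] pos [0.4926 0.1162 0.0492] F [ 0.47 -0.15  0.04] w 0.0447 t 4.0
```

View pics/c3.png

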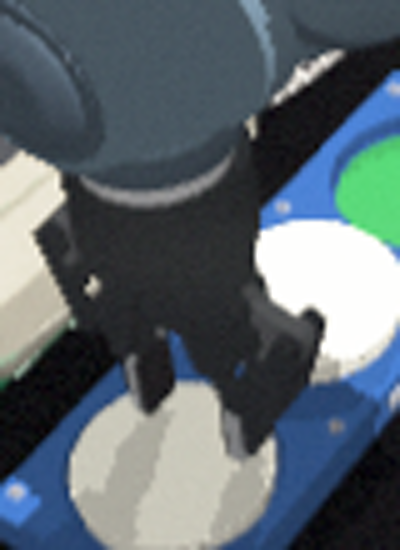

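```bash
python3 inch.py '{"x":[-0.006,-0.006,-0.006,-0.006,-0.006],"y":[0,0,0,0,0],"z":[0.004,0,0,0,0],"ax":[0,0,0,0,0],"ay":[0,0,0,0,0],"az":[0,0,0,0,0],"aperture":[0.045,0.045,0.045,0.045,0.045]}'
python3 inch.py '{"x":[-0.006,-0.006,-0.006,-0.006,-0.004],"y":[0,0,0,0,0],"z":[0,0,0,0,0],"ax":[0,0,0,0,0],"ay":[0,0,0,0,0],"az":[0,0,0,0,0],"aperture":[0.045,0.045,0.045,0.045,0.045]}'
python3 - <<'E'
from h import *
import cv2
need(-.04,.045)
a=r.capture("top")[135:235,200:350];b=r.capture("scene")[160:310,205:345]
b=cv2.resize(b,None,fx=3,fy=3,interpolation=2);a=cv2.resize(a,None,fx=2.5,fy=2.5,interpolation=2)
im=np.zeros((450,800,3),np.uint8);im[:450,:420]=b;im[:250,425:800]=a
cv2.imwrite("pics/c4.png",im)
E
```

```text
time_s: 4.47
tool_pos: [0.4929, 0.0854, 0.0443]
tool_rot: [-0.001, 0.695, 0.719, -0.001]
ft_force: [0.2, -0.2, 1.3]
gripper_width: 0.045
gripper_force: 0.0
time_s: 4.88
tool_pos: [0.4939, 0.0574, 0.0443]
tool_rot: [-0.001, 0.695, 0.719, -0.001]
ft_force: [-0.1, 0.2, 0.8]
gripper_width: 0.0448
gripper_force: 0.1
move [-0.0653  0.0004 -0.0007] rot [-0.004   0.     -0.0002] pos [0.4939 0.0574 0.0443] F [-0.1   0.18  0.81] w 0.0448 t 4.8833
```

View pics/c4.png

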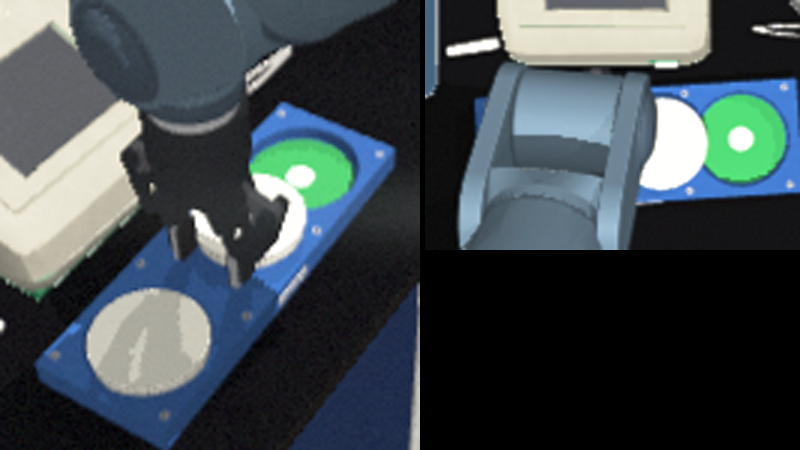

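The loose dish has moved straight, about 25 mm towards the liner: its leading edge is now at (708,140) in the crop, against 683 before. I'll push on.

```bash
python3 inch.py '{"x":[-0.006,-0.006,-0.006,-0.006,-0.006],"y":[0,0,0,0,0],"z":[0,0,0,0,0],"ax":[0,0,0,0,0],"ay":[0,0,0,0,0],"az":[0,0,0,0,0],"aperture":[0.045,0.045,0.045,0.045,0.045]}'
python3 inch.py '{"x":[-0.006,-0.006,-0.006,-0.006,-0.006],"y":[0,0,0,0,0],"z":[0,0,0,0,0],"ax":[0,0,0,0,0],"ay":[0,0,0,0,0],"az":[0,0,0,0,0],"aperture":[0.045,0.045,0.045,0.045,0.045]}'
python3 inch.py '{"x":[-0.004,-0.003,-0.002,-0.002,0],"y":[0,0,0,0,0],"z":[0,0,0,0,0],"ax":[0,0,0,0,0],"ay":[0,0,0,0,0],"az":[0,0,0,0,0],"aperture":[0.045,0.045,0.045,0.045,0.045]}'
python3 -c "
from h import *
need(-.052,.045)"
```

```text
time_s: 5.4
tool_pos: [0.4949, 0.0276, 0.0443]
tool_rot: [-0.001, 0.695, 0.719, -0.001]
ft_force: [0.5, -0.7, 0.4]
gripper_width: 0.0448
gripper_force: 0.1
time_s: 5.82
tool_pos: [0.496, -0.0024, 0.0443]
tool_rot: [-0.001, 0.695, 0.719, -0.001]
ft_force: [-0.0, 0.4, 0.1]
gripper_width: 0.0448
gripper_force: 0.1
time_s: 6.23
tool_pos: [0.4964, -0.013, 0.0443]
tool_rot: [-0.001, 0.695, 0.719, -0.001]
ft_force: [0.4, 0.7, -0.3]
gripper_width: 0.0451
gripper_force: 0.0
move [-0.0068  0.0004 -0.0007] rot [-0.0039  0.      0.0001] pos [ 0.4964 -0.013   0.0443] F [ 0.37  0.66 -0.26] w 0.0451 t 6.2333
```

```bash
python3 inch.py '{"x":[-0.001,-0.001,-0.001,-0.001],"y":[0,0,0,0],"z":[0,0,0,0],"ax":[0,0,0,0],"ay":[0,0,0,0],"az":[0,0,0,0],"aperture":[0.045,0.045,0.045,0.045]}'
python3 inch.py '{"x":[-0.001,-0.001,-0.001,0],"y":[0,0,0,0],"z":[0,0,0,0],"ax":[0,0,0,0],"ay":[0,0,0,0],"az":[0,0,0,0],"aperture":[0.045,0.045,0.045,0.045]}'
python3 - <<'E'
from h import *
import cv2
need(-.056,.045)
a=r.capture("top")[135:235,200:350];b=r.capture("scene")[160:310,205:345]
b=cv2.resize(b,None,fx=3,fy=3,interpolation=2);a=cv2.resize(a,None,fx=2.5,fy=2.5,interpolation=2)
im=np.zeros((450,800,3),np.uint8);im[:450,:420]=b;im[:250,425:800]=a
cv2.imwrite("pics/c5.png",im)
E
```

```text
time_s: 6.57
tool_pos: [0.4965, -0.0167, 0.0443]
tool_rot: [-0.001, 0.695, 0.719, -0.001]
ft_force: [-0.3, 0.9, -0.3]
gripper_width: 0.0449
gripper_force: 0.0
time_s: 6.9
tool_pos: [0.4966, -0.0199, 0.0443]
tool_rot: [-0.001, 0.695, 0.719, -0.001]
ft_force: [-0.2, 1.0, 0.3]
gripper_width: 0.0452
gripper_force: 0.0
move [-0.0039  0.0004 -0.0007] rot [-0.004   0.0001  0.0001] pos [ 0.4966 -0.0199  0.0443] F [-0.15  0.96  0.35] w 0.0452 t 6.9
```

View pics/c5.png

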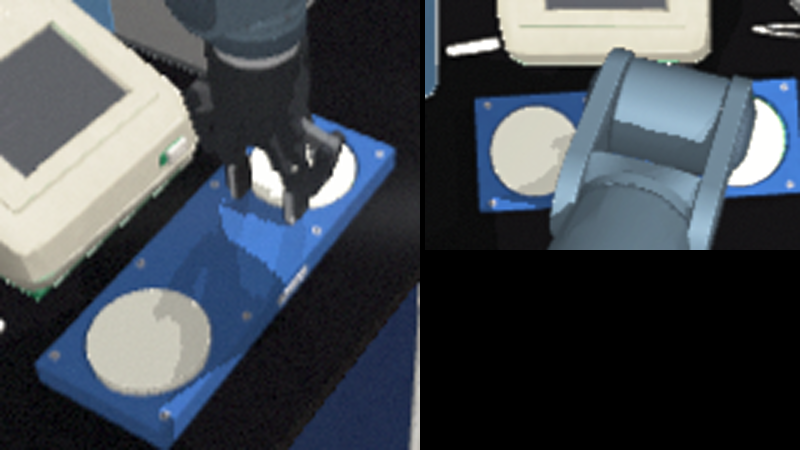

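```bash
python3 inch.py '{"x":[-0.001,-0.001,0,0],"y":[0,0,0,0],"z":[0,0,0,0],"ax":[0,0,0,0],"ay":[0,0,0,0],"az":[0,0,0,0],"aperture":[0.045,0.045,0.045,0.045]}'
python3 inch.py '{"x":[-0.001,-0.001,0,0],"y":[0,0,0,0],"z":[0,0,0,0],"ax":[0,0,0,0],"ay":[0,0,0,0],"az":[0,0,0,0],"aperture":[0.045,0.045,0.045,0.045]}'
```

```text
time_s: 7.33
tool_pos: [0.4967, -0.0218, 0.0443]
tool_rot: [-0.001, 0.695, 0.719, -0.001]
ft_force: [-0.2, -1.3, -0.1]
gripper_width: 0.0451
gripper_force: 0.0
time_s: 7.67
tool_pos: [0.4967, -0.0238, 0.0443]
tool_rot: [-0.001, 0.695, 0.719, -0.001]
ft_force: [-0.1, -0.2, -0.8]
gripper_width: 0.045
gripper_force: 0.0
```

No resistance, so the dish has probably dropped. I'll raise, back off and check.

```bash
python3 inch.py '{"x":[0.003,0.003,0,0,0],"y":[0,0,0,0,0],"z":[0,-0.005,-0.02,-0.025,-0.025],"ax":[0,0,0,0,0],"ay":[0,0,0,0,0],"az":[0,0,0,0,0],"aperture":[0.045,0.045,0.045,0.045,0.045]}' >/dev/null
python3 inch.py '{"x":[0.03,0.03,0.03,0.03,0.015],"y":[0,0,0,0,0],"z":[-0.01,0,0,0,0],"ax":[0,0,0,0,0],"ay":[0,0,0,0,0],"az":[0,0,0,0,0],"aperture":[0,0,0,0,0]}'
python3 - <<'E'
from h import *
import cv2
a=r.capture("top")[155:230,210:360]
b=r.capture("scene")[190:310,210:350]
a=cv2.resize(a,None,fx=2.6,fy=2.6,interpolation=2);b=cv2.resize(b,None,fx=2.9,fy=2.9,interpolation=2)
im=np.zeros((348,800,3),np.uint8);im[:,:406]=b;im[:195,408:798]=a
cv2.imwrite("pics/c6.png",im)
need(-.105,.06)
E
```

```text
time_s: 8.5
tool_pos: [0.4916, 0.12, 0.1298]
tool_rot: [-0.001, 0.694, 0.72, -0.001]
ft_force: [-0.0, -0.0, 1.0]
gripper_width: 0.0001
gripper_force: 0.0
move [-0.1923 -0.      0.0696] rot [-0.0038 -0.0003  0.0041] pos [0.4917 0.1194 0.1296] F [-0.35 -0.31  0.48] w 0.0003 t 8.6
```

View pics/c6.png

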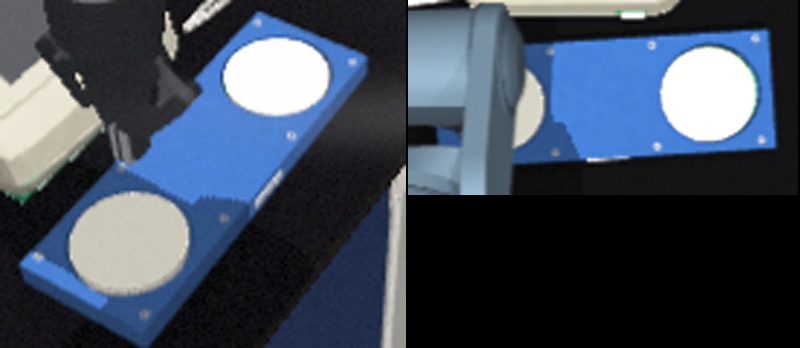

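The dish lies flat in the recess: the lid is centred near (709,93) in the crop, which is within about 3 mm of the recess centre. Next is the press with the fingers closed.

```bash
python3 inch.py '{"x":[-0.03,-0.036,-0.036,-0.036,-0.03],"y":[0,0,0,0,0],"z":[0,0,0,0,0],"ax":[0,0,0,0,0],"ay":[0,0,0,0,0],"az":[0,0,0,0,0],"aperture":[0,0,0,0,0]}' >/dev/null
python3 inch.py '{"x":[-0.024,0,0,0,0],"y":[0,0,0,0,0],"z":[0.01,0.02,0.02,0.01,0.006],"ax":[0,0,0,0,0],"ay":[0,0,0,0,0],"az":[0,0,0,0,0],"aperture":[0,0,0,0,0]}'
python3 inch.py '{"x":[0,0,0],"y":[0,0,0],"z":[0,0,0],"ax":[0,0,0],"ay":[0,0,0],"az":[0,0,0],"aperture":[0,0,0]}'
python3 -c "
from h import *
need(-.105,.05)"
```

```text
time_s: 9.43
tool_pos: [0.4974, -0.0749, 0.0619]
tool_rot: [-0.003, 0.695, 0.719, -0.002]
ft_force: [-0.4, 0.4, -0.6]
gripper_width: 0.0
gripper_force: 0.0
time_s: 9.68
tool_pos: [0.4994, -0.0748, 0.0644]
tool_rot: [-0.0, 0.694, 0.72, -0.001]
ft_force: [0.1, -0.0, -0.1]
gripper_width: 0.0003
gripper_force: 0.0
move [ 0.0021 -0.0004  0.0144] rot [-0.0021  0.0008  0.0007] pos [ 0.4994 -0.0748  0.0644] F [ 0.15 -0.   -0.13] w 0.0003 t 9.6833
```

```bash
python3 inch.py '{"x":[0.002,0,0,0,0],"y":[0,0,0,0,0],"z":[0.004,0.004,0.004,0.002,0],"ax":[0,0,0,0,0],"ay":[0,0,0,0,0],"az":[0,0,0,0,0],"aperture":[0,0,0,0,0]}'|sed -n '2p;4p'
python3 inch.py '{"x":[0,0,0],"y":[0,0,0],"z":[0.001,0.001,0],"ax":[0,0,0],"ay":[0,0,0],"az":[0,0,0],"aperture":[0,0,0]}'|sed -n '2p;4p'
```

```text
tool_pos: [0.498, -0.0725, 0.0486]
ft_force: [-0.1, 0.2, -0.1]
tool_pos: [0.4984, -0.0727, 0.0472]
ft_force: [-0.4, -0.6, 0.1]
```

```bash
python3 inch.py '{"x":[0,0,0],"y":[0,0,0],"z":[0.001,0.001,0],"ax":[0,0,0],"ay":[0,0,0],"az":[0,0,0],"aperture":[0,0,0]}'|sed -n '2p;4p'
```

```text
tool_pos: [0.4987, -0.0728, 0.0463]
ft_force: [-3.3, 0.8, 8.9]
```

```bash
python3 inch.py '{"x":[0,0,0],"y":[0,0,0],"z":[0,0,0],"ax":[0,0,0],"ay":[0,0,0],"az":[0,0,0],"aperture":[0,0,0]}'|sed -n '2p;4p'
python3 inch.py '{"x":[0,0,0,0,0],"y":[0,0,0,0,0],"z":[-0.003,-0.01,-0.03,-0.035,-0.035],"ax":[0,0,0,0,0],"ay":[0,0,0,0,0],"az":[0,0,0,0,0],"aperture":[0,0,0,0,0]}'|sed -n '2p;4p'
python3 inch.py '{"x":[0,-0.03,-0.036,-0.036,-0.02],"y":[0,0,0,0,0],"z":[-0.02,0,0,0,0],"ax":[0,0,0,0,0],"ay":[0,0,0,0,0],"az":[0,0,0,0,0],"aperture":[0,0,0,0,0]}'|sed -n '2p;4p'
python3 inch.py '{"x":[0,0,0,0],"y":[0,0,0,0],"z":[0,0,0,0],"ax":[0,0,0,0],"ay":[0,0,0,0],"az":[0,0,0,0],"aperture":[0,0,0,0]}'
python3 - <<'E'
from h import *
import cv2
# lid centre check vs. seat, both lids at z=.024
for n in("top","scene"):
    im=r.capture(n);x0,y0,x1,y1={"top":(215,165,355,222),"scene":(215,190,340,308)}[n]
    hsv=cv2.cvtColor(im[y0:y1,x0:x1],cv2.COLOR_BGR2HSV);m=((hsv[...,1]<45)&(hsv[...,2]>120)).astype(np.uint8)
    k,_,st,c=cv2.connectedComponentsWithStats(m)
    for i in range(1,k):
        if st[i,4]>150: print(n,st[i],plane(n,st[i,:2]+(st[i,2:4]-1)/2+[x0,y0],.024).round(4))
print("seat",(C-AX*.105).round(4))
E
```

```text
tool_pos: [0.4987, -0.0728, 0.0463]
ft_force: [-4.1, 0.8, 8.8]
tool_pos: [0.4982, -0.0725, 0.1596]
ft_force: [0.5, 0.3, -0.2]
tool_pos: [0.5034, -0.1977, 0.1796]
ft_force: [0.3, 0.4, 0.5]
time_s: 12.02
tool_pos: [0.5031, -0.1935, 0.1783]
tool_rot: [-0.002, 0.694, 0.72, -0.001]
ft_force: [-0.4, 0.8, -0.6]
gripper_width: -0.0
gripper_force: 0.0
top [ 92   8  36  37 961] [ 0.4973 -0.07    0.024 ]
top [  11   13   37   35 1026] [0.4924 0.1355 0.024 ]
scene [   0    0   56   65 2063] [0.6158 0.0341 0.024 ]
scene [ 72  13  37  27 776] [ 0.4971 -0.0678  0.024 ]
scene [  19   66   41   36 1174] [0.4905 0.1409 0.024 ]
seat [ 0.4989 -0.0727]
```

```bash
python3 -c "
from bench import r
print(r.job_done())"
```

```text
the job is handed in; nothing more can be done
None
```

The dish was pushed into the green-lined recess and lies flat about 3 mm off centre (the limit is 7 mm). Its lid was pressed once with about 9 N, and the arm finished clear; I handed the job in at about 12 s and no verdict was returned.

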